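Reset the locked-out carton dispenser and issue one carton

TASK

The carton dispenser is locked out after its last issue: the sprung slide is caught half-way, under the stack. Press the reset tab down so that the slide springs right out and the next carton drops, let the tab up again, then push the slide's palm plate all the way in to its two stop pins so that one carton comes out flat onto the tray, and let go so that the slide springs back and catches half-way again. Do it all by pressing and pushing with the fingers: grip or lift nothing, keep your fingers off the cartons, and leave everything else on the bench where it is.

Things in the scene. Friction and masses are not known exactly. Their poses are not given: they have to be found in the camera images.
- dispenser: Fixed bench-top carton dispenser, 126 mm wide. Origin: on the bench under the middle of the magazine's rear end. x = push direction (level), z up. White base x = -91..171 mm, top z = 12; magazine of two aluminium side plates x = 0..66, z to 100, its stack of flat cartons up to z = 114 at the start; open tray x = 69..170. Two grey guide cheeks y = +-32..52, x = -46..-6, z to 56.
- stop_pins (a point): Midway between the heads of the two steel stop pins (y = +-42 mm, 31 mm above the bench, x = -60 mm in the dispenser's frame), which the inner face of the palm plate meets at the end of the push.
- tray (a point): On the surface of the open tray (12 mm above the bench) where the middle of an issued carton comes to lie: x = 114 mm, y = 0 in the dispenser's frame.
- palm_plate (a point): Centre of the outer face of the palm plate, the upright grey plate with rubber facing at the outer end of the slide: 100 mm wide (y), z = 16 to 66 mm above the bench (this point 45), 11 mm thick. Axes as the dispenser's: push it along +x. At slide value s it stands at x = -154 mm + s, y = 0 in the dispenser's frame. Nothing stands outside it (-x); fingers behind it would be gripping.
- slide (a joint): Slide position, m: 0 fully out, 0.084 against the stop pins, 0.042 caught half-way (the start). A spring drives it out: 3.5 N at 0, 6.5 half-way, 9.5 at the pins. Pushed in beyond 0.042 and let go it returns only to 0.042. At 0 the lowest carton drops 23 mm in front of its tongue, which then pushes it out; only a full push from 0 carries the carton clear of the magazine.
- catch (a joint): Rocking catch, rad: 0 = engaged behind the slide's step; it grows as the reset tab is pressed, frees the slide above about 0.15 and stops at 0.30. While the slide is out the catch rides on it at about 0.14.
- reset_tab (a point): Middle of the top of the catch's reset tab, a grey ribbed pad 30 mm (x) by 28 mm (y), 56 mm above the bench, beside the slide at x = -23, y = +82 mm in the dispenser's frame, on the robot's side; the point moves with the tab. Press it straight down 8 to 10 mm (2 to 4 N; it stops at 11 mm). Only the bench is beneath it.
- carton_1: Flat carton, 63 x 111 x 26 mm (its x, y, z; origin under its middle), 40 to 85 g, lowest in the magazine, long side across the push: the one to be issued. On issue its middle comes to about x = 113 mm in the dispenser's frame.
- carton_2: The same, second in the stack; it stays in the magazine and ends as the lowest, on the slide's tongue.
- carton_3: The same, on top of the stack; it stays in the magazine.
- spare_carton: Bystander: the same carton lying flat on the bench at the left; not to be touched.
- tablet_cutter: Bystander: tablet cutter, 100 x 47 x 21 mm, at the front right.
- cups_1: Bystander: nested clear dose cups, 46 mm across, 50 mm high.
- tape_roll: Bystander: roll of tape lying flat, 53 mm across, 18 mm high.
- pen_red: Bystander: pen, 10 x 135 x 11 mm, lying at the front left.
- bottle_2: Bystander: small capped bottle, 38 mm across, 68 mm high, standing.
- bottle_open: Bystander: small capped bottle, 42 mm across, 74 mm high, standing.

How it is judged (in metres and radians):
On the way, in this order (a step that is already met when the one before it is completed fails the run):
1. reset: the slide is fully out and the next carton lies flat on the base (value of joint slide below 0.004 m and height (world z) of carton_1 below 0.016 m and x of carton_1 in the frame of dispenser below 0.05 m), for 0.2 s.
2. the palm plate is pushed in to the stop pins (value of joint slide above 0.081 m).
3. let go, the slide has sprung back and is caught half-way (value of joint slide between 0.038 and 0.046 m and value of joint catch below 0.05 rad and contact force between the fingers and slide below 0.1 N), for 0.3 s.
At the end, for the whole second after the job is handed in: Slide caught half-way at 0.038 to 0.046 m, catch engaged (below 0.05 rad); carton_1 flat on the tray (middle at x = 105 to 142 mm, within 12 mm of the centre line, tilt under 0.08 rad); cartons 2 and 3 still in the magazine (x = 26 to 40 mm, tilt under 0.12 rad), 2 on the tongue; all at rest (value of joint slide between 0.038 and 0.046 m and value of joint catch below 0.05 rad and velocity of joint slide between -0.01 and 0.01 m/s and x of carton_1 in the frame of dispenser between 0.105 and 0.142 m and y of carton_1 in the frame of dispenser between -0.012 and 0.012 m and height (world z) of carton_1 below 0.018 m and angle between carton_1's own z axis and vertical below 0.08 rad and x of carton_2 in the frame of dispenser between 0.026 and 0.04 m and angle between each of carton_2, carton_3's own z axis and vertical below 0.12 rad and x of carton_3 in the frame of dispenser between 0.026 and 0.04 m and height (world z) of carton_2 between 0.028 and 0.04 m and linear speed of each of carton_1, carton_2, carton_3 below 0.02 m/s); the robot touches nothing.
It fails at once if a carton of the dispenser is touched by the fingers (contact force between the fingers and carton_1 above 0.5 N or contact force between the fingers and carton_2 above 0.5 N or contact force between the fingers and carton_3 above 0.5 N).
It fails at once if a carton of the dispenser is lifted (height (world z) of carton_1 above 0.0472 m or height (world z) of carton_2 above 0.0734 m or height (world z) of carton_3 above 0.0996 m).
It fails at once if the palm plate is gripped or hooked from behind (contact force between the fingers and plate_back above 1 N).
It fails at once if the reset tab is gripped or rammed (more than 40 N on it) (contact force between the fingers and catch above 40 N).
It fails at once if something else on the bench is moved more than 15 mm (distance of any of tablet_cutter, cups_1, tape_roll, pen_red, spare_carton, bottle_2, bottle_open from where it was at the start of the episode above 0.015 m).
It also fails if it takes over 38 s, if anything falls off the work surface, if the arm or the gripper's body presses on something with over 40 N, if the wrist force passes 120 N, or if a joint passes its speed limit or range.

ROBOT

A 6-joint arm with a two-finger parallel gripper is mounted at the origin on a cart in front of the work surface, level with it; the furniture and walls round the work are solid. World frame = base frame: x ahead of the robot, y to its left, z up, the work surface at z = 0. Lengths are in m, angles in degrees, forces in N, time in s.
With the tool pointing down it reaches from about 0.3 to 0.85 m from the base axis. Payload 5.4 kg.
Tool frame: the origin (TCP) lies at the centre of the arm's flange, where the gripper is bolted on; the fingertips stand 173 mm ahead of it and the grasp point (between the pads) lies 155 mm ahead of it; z points along the fingers, y is the line along which they close (so a half turn about z gives the same grasp; the last joint's range is limited). The gripper opens to 85 mm and grips with 20 to 120 N. Pads are 22 mm wide; open, the fingers measure 114 mm over their backs; the gripper's body (76 mm by 85 mm) begins 54 mm behind the grasp point. The pads swing forward as they close: fully open they stand 13 mm farther back than shut.
Start: joints at [53.451, 9.076, 91.501, -0, 79.423, -12.038], TCP at [0.239, 0.523, 0.405] pointing down, gripper open.
Joint ranges: [-166.64, 166.64], [-54.1, 131.32], [10.49, 154.53], [-73.88, 253.88], [9.74, 151.15], [-171.62, 171.62]. Speed limits (degrees/s): [147.25, 147.25, 180, 180, 180, 180].

INTERFACE

Orientations are given as [roll, pitch, yaw] about the fixed x, y, z axes, in that order (R = Rz(yaw) Ry(pitch) Rx(roll)).
In Python, from workcell import get_obs, camera, manip, nets gives the robot as it stands. The module is installed in compiled form; this text tells all that it offers.
- The arm moves only by the shell command python3 -m pendant 'ROWS' [OPENING] [FORCE]. ROWS is JSON, a list of rows, each an object of numbers: "x", "y", "z": the shift along the tool's x, y, z as a fraction of full scale; "ax", "ay", "az": the turn, a rotation vector about the tool's x, y, z as a fraction of full scale. A call has 1 to 12 rows; each row shifts and turns the commanded pose from where the row before left it, along the tool's axes as they then stand; what a row does not reach is not made up. Full scale, the value 1, is 500 mm for a shift and 360 degrees for a turn. A row lasts 1/10 s, in which the tool goes at most 50 mm and 8.59 degrees, less where a joint would pass 70% of its speed; a pose out of reach is approached as far as the arm can. A call with a number of a shift or a turn outside -1 to 1 is refused whole. A call with a gripper value outside its range is refused whole. OPENING is the closure, from 0 (fully open) to 1 (shut), set as the call begins (- or left out, the last holds). The fingers move at their own pace and stop on an object; FORCE is the grip in N (left out, the last holds). Time passes only in rows, so rows that do not move let the fingers close. It gives the time, the measured TCP pose, the force, the opening and the grip force at its end, in the units of the state.
- get_obs(): the state, without advancing time (a new reading comes with each control period).
- camera(name): name is "side" or "top" or "wrist"; returns a dict with "image" (400x640x3 uint8, blue, green, red), "depth" (400x640 float32, m along the optical axis (not along the pixel's ray), 0 where there is no reading), "fx", "fy", "cx", "cy" (pixels), "R" (3x3) and "t" (3): a world point X has camera coordinates R X + t; the wrist camera has in their place "tool_from_camera" (4x4, takes a point from camera to tool coordinates, whose origin is the TCP and whose axes are the flange's). Camera axes: x right, y down, z forward; pixel columns grow to the right and rows downward; lengths in m; the calibration is good to about 2 mm. A picture is of the moment at which its call begins: read the wrist's pose just before it.
- manip.job_done(): hands the job in; it is judged then, once.
Trained networks look in a picture, given as the dict that the camera call returned (one of the last four; its "shot" number tells which), for a name from the list of things; names that differ only in an ending like _2 or _b are one class to them, and where a whole thing is asked for, a point or a joint stands for the part that bears it (a point fixed in the world has none). Each returns a list of dicts, best first, with "p" (0 to 1); they miss things now and then, are a little off and sometimes report something else, mostly with a low value. They report only what shows in the picture. A call takes as long as a camera call.
- nets.regions_of(picture, target): "region" (400x640 bool, what is visible of it).
- nets.tip_of(picture, target): "location" ([x, y, z] in m, in world coordinates, good to about 4 mm: a listed point, or the origin of a listed thing).
The state is a dict: "clock": time; "joint_pos": joint angles; "qvel": joint speeds; "tau": joint torques, N m; "eef_pos": TCP position; "orientation": TCP orientation; "force": force on the tool from outside, world axes, zero at the start; "torque": the same for the moment, N m; "width": finger opening in m; "gripper_force": force on a finger pad.
Only numpy, scipy, OpenCV 4.12 (cv2) and the standard library are available. Lean on these libraries where they do the work, as an engineer would, in place of code of your own. Each camera call takes 0.05 s, during which the arm holds its last target. There are 200 camera calls.

## Working session

There is one attempt and no reset: what is moved stays moved. The work goes in short steps, Python scripts to look and compute and a shell command to move; the robot and the scene stay as the last step left them, time stands still between calls to the robot, and variables do not carry over. Pictures are saved under pics/ and viewed, at most 10 in all, crops included, and the job is handed in when it is done.

```bash
mkdir -p pics; python3 - <<'E'
from workcell import get_obs,camera,nets
import cv2
o=get_obs();print({k:o[k] for k in("clock","eef_pos","orientation","width","force")})
for c in("side","top"):
    p=camera(c);cv2.imwrite(f"pics/{c}1.png",p["image"])
    for n in("dispenser","stop_pins","tray","palm_plate","reset_tab","carton_3","spare_carton","cups_1","bottle_2","bottle_open","tape_roll","pen_red","tablet_cutter"):
        print(c,n,[(round(d["p"],2),[round(float(v),3) for v in d["location"]]) for d in nets.tip_of(p,n)[:2]])
E
```

```text
{'clock': 0.0, 'eef_pos': array([0.23839276, 0.52293326, 0.4037134 ]), 'orientation': array([-1.79894199e+02, -2.01100008e-02,  1.55491238e+02]), 'width': 0.08557970134647669, 'force': array([ 0.79130661, -0.52074108, -0.7360449 ])}
side dispenser [(0.6, [0.52, 0.03, -0.002])]
side stop_pins [(0.95, [0.53, -0.031, 0.029])]
side tray [(0.67, [0.496, 0.14, 0.01])]
side palm_plate [(0.8, [0.534, -0.087, 0.042])]
side reset_tab [(0.75, [0.439, -0.014, 0.059])]
side carton_3 [(0.95, [0.511, 0.055, 0.091]), (0.6, [0.515, 0.05, 0.038])]
side spare_carton [(0.7, [0.417, 0.321, 0.002])]
side cups_1 [(0.62, [0.379, -0.151, 0.003]), (0.5, [0.418, 0.32, 0.001])]
side bottle_2 [(0.61, [0.371, -0.219, 0.002])]
side bottle_open []
side tape_roll [(0.65, [0.509, 0.051, 0.091])]
side pen_red [(0.68, [0.511, 0.056, 0.056]), (0.56, [0.371, 0.196, -0.001])]
side tablet_cutter [(0.94, [0.397, -0.294, 0.002])]
top dispenser [(0.58, [0.519, 0.025, 0.003])]
top stop_pins [(0.6, [0.53, -0.036, 0.032])]
top tray [(0.93, [0.5, 0.139, 0.015]), (0.36, [0.698, -0.288, -0.004])]
top palm_plate [(0.81, [0.538, -0.085, 0.044])]
top reset_tab [(0.5, [0.443, -0.019, 0.057])]
top carton_3 [(0.56, [0.515, 0.056, 0.085])]
top spare_carton [(0.85, [0.415, 0.321, 0.001])]
top cups_1 [(0.71, [0.5, 0.138, 0.013]), (0.66, [0.384, -0.143, -0.0])]
top bottle_2 [(0.74, [0.373, -0.217, 0.002])]
top bottle_open [(0.85, [0.7, -0.288, -0.004])]
top tape_roll [(0.48, [0.38, -0.062, 0.001])]
top pen_red [(0.69, [0.538, -0.086, 0.045]), (0.55, [0.368, 0.201, -0.002])]
top tablet_cutter [(0.91, [0.394, -0.291, 0.002])]
```

View pics/top1.png

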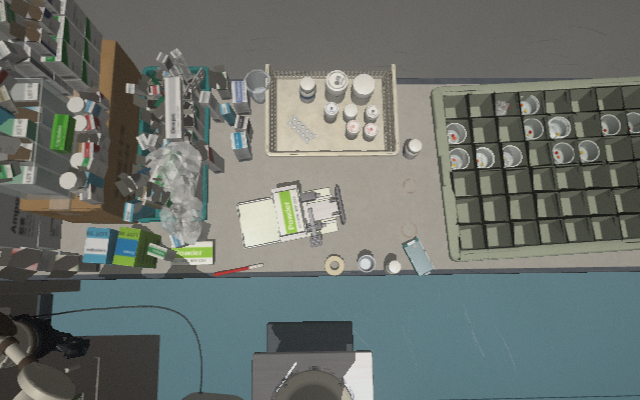

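View pics/side1.png

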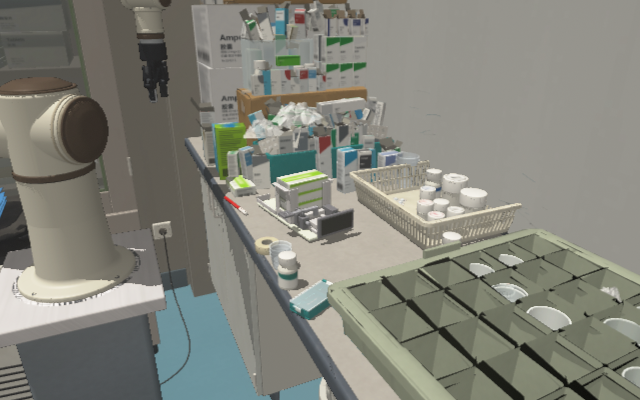

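```bash
cat > fit.py <<'E'
import numpy as np
from scipy.optimize import least_squares
# model (x,y) in dispenser, observed world (mean of two cams)
M=np.array([[0,0],[-60,0],[114,0],[-112,0],[-23,82],[33,0]])/1e3
W=np.array([[.5195,.0275],[.530,-.0335],[.498,.1395],[.536,-.086],[.441,-.0165],[.513,.0555]])
def T(q,m): c,s=np.cos(q[2]),np.sin(q[2]); return np.array(m)@np.array([[c,s],[-s,c]])+q[:2]
r=least_squares(lambda q:(T(q,M)-W).ravel(),[.52,.027,1.7],loss="soft_l1",f_scale=.004)
q=r.x
if __name__=="__main__":
    print(q[:2],np.degrees(q[2]),np.round((T(q,M)-W)*1e3,1).tolist())
    for n,m in dict(tab=[-.023,.082],plate_half=[-.112,0],plate_out=[-.154,0],plate_in=[-.07,0],tray=[.114,0]).items(): print(n,T(q,m).round(4))
E
python3 fit.py
```

```text
[0.51831227 0.02480819] 100.21574020122847 [[-1.2, -2.7], [-1.0, -0.7], [0.1, -2.5], [2.2, 0.6], [0.7, 4.1], [-0.5, 1.8]]
tab [ 0.4417 -0.0124]
plate_half [ 0.5382 -0.0854]
plate_out [ 0.5456 -0.1268]
plate_in [ 0.5307 -0.0441]
tray [0.4981 0.137 ]
```

The dispenser sits at about (290,213) in the top view, with its push direction pointing left (yaw about 100°). The tab is on the robot side and the plate is on the right. Next I shut the gripper and turn it so that tool y is the push direction and tool x is dispenser +y.

```bash
python3 -m pendant '[{"az":-0.0193},{"az":-0.0193},{"az":-0.0193},{"az":-0.0193},{"az":-0.0193},{}]' 1 20
cat > goto.py <<'E'
import sys,numpy as np
from scipy.spatial.transform import Rotation as R
from workcell import get_obs
from fit import q,T
# args: dispenser x,y (mm) and tcp z (mm): shift in tool axes, fractions of full scale
o=get_obs();x,y,z=[float(a)/1e3 for a in sys.argv[1:4]]
Rm=R.from_euler("xyz",o["orientation"],degrees=True)
w=np.r_[T(q,[x,y]),z]
print("from",o["eef_pos"].round(4),o["orientation"].round(2),"to",w.round(4),"t",round(o["clock"],2),"w",round(o["width"],4),"F",o["force"].round(1))
d=Rm.inv().apply(w-o["eef_pos"]);print("shift mm",(d*1e3).round(1),"frac",(d/.5).round(4))
E
python3 goto.py -26 85 280
```

```text
from [0.2385 0.5232 0.4047] [-180.     -0.    155.49] to [ 0.4393 -0.0159  0.28  ] t 1.4 w 0.0855 F [ 0.6  0.3 -0.8]
shift mm [-406.2 -407.2  124.7] frac [-0.8125 -0.8144  0.2494]$[0]: bad value
```

```bash
python3 -m pendant '[{"x":0,"y":0,"z":0,"ax":0,"ay":0,"az":-0.0193},{"x":0,"y":0,"z":0,"ax":0,"ay":0,"az":-0.0193},{"x":0,"y":0,"z":0,"ax":0,"ay":0,"az":-0.0193},{"x":0,"y":0,"z":0,"ax":0,"ay":0,"az":-0.0193},{"x":0,"y":0,"z":0,"ax":0,"ay":0,"az":-0.0193}]' 1 20
python3 goto.py -26 85 280
```

```text
clock: 1.9
eef_pos: [0.2386, 0.5232, 0.4047]
orientation: [180.0, 0.0, -169.5]
force: [0.5, 0.3, 0.3]
width: 0.0123
gripper_force: 0.0
from [0.2386 0.5232 0.4047] [ 180.      0.   -169.48] to [ 0.4393 -0.0159  0.28  ] t 1.9 w 0.0123 F [0.5 0.3 0.3]
shift mm [ -99.  -566.6  124.7] frac [-0.1979 -1.1332  0.2494]
```

```bash
python3 -m pendant '[{"x":-0.0165,"y":-0.0944,"z":0,"ax":0,"ay":0,"az":0},{"x":-0.0165,"y":-0.0944,"z":0,"ax":0,"ay":0,"az":0},{"x":-0.0165,"y":-0.0944,"z":0,"ax":0,"ay":0,"az":0},{"x":-0.0165,"y":-0.0944,"z":0,"ax":0,"ay":0,"az":0},{"x":-0.0165,"y":-0.0944,"z":0,"ax":0,"ay":0,"az":0},{"x":-0.0165,"y":-0.0944,"z":0,"ax":0,"ay":0,"az":0},{"x":-0.0165,"y":-0.0944,"z":0,"ax":0,"ay":0,"az":0},{"x":-0.0165,"y":-0.0944,"z":0,"ax":0,"ay":0,"az":0},{"x":-0.0165,"y":-0.0944,"z":0,"ax":0,"ay":0,"az":0},{"x":-0.0165,"y":-0.0944,"z":0,"ax":0,"ay":0,"az":0},{"x":-0.0165,"y":-0.0944,"z":0,"ax":0,"ay":0,"az":0},{"x":-0.0165,"y":-0.0944,"z":0,"ax":0,"ay":0,"az":0}]'
python3 goto.py -26 85 280; python3 - <<'E'
from workcell import get_obs,camera,nets
import cv2,numpy as np
from scipy.spatial.transform import Rotation as R
o=get_obs();p=camera("wrist");cv2.imwrite("pics/w1.png",p["image"])
for n in("reset_tab","stop_pins","palm_plate"):
    print(n,[(round(d["p"],2),np.round(d["location"],4).tolist()) for d in nets.tip_of(p,n)[:2]])
E
```

```text
clock: 3.1
eef_pos: [0.4368, -0.0187, 0.405]
orientation: [-180.0, 0.1, -169.8]
force: [1.0, 0.8, -0.3]
width: 0.0002
gripper_force: 0.0
from [ 0.4368 -0.0187  0.405 ] [-1.7998e+02  6.0000e-02 -1.6980e+02] to [ 0.4393 -0.0159  0.28  ] t 3.1 w 0.0002 F [ 1.   0.8 -0.3]
shift mm [ -2.8   2.4 125. ] frac [-0.0057  0.0048  0.2501]
reset_tab [(0.71, [0.5189, 0.0262, 0.0005]), (0.58, [0.4403, -0.0147, 0.0542])]
stop_pins [(0.69, [0.5324, -0.0313, 0.0309])]
palm_plate [(0.68, [0.5367, -0.0866, 0.0482]), (0.66, [0.3701, 0.1955, -0.0046])]
```

View pics/w1.png

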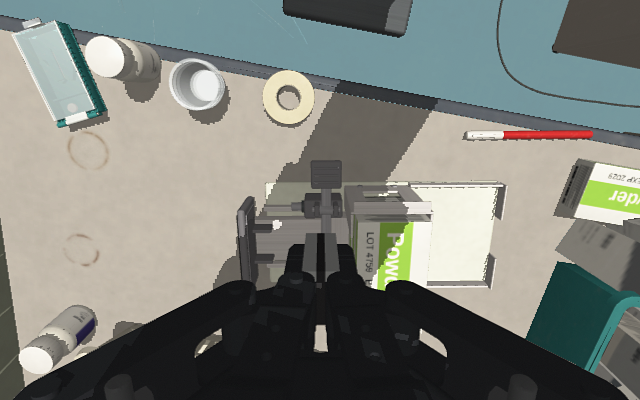

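The wrist view is square with the dispenser: the tab pad is at (326,173) and the plate at (247,245). I'll take their positions from the depth image.

```bash
python3 - <<'E'
from workcell import get_obs,camera
import numpy as np
from scipy.spatial.transform import Rotation as R
from fit import q
o=get_obs();p=camera("wrist");d=p["depth"]
v,u=np.mgrid[:400,:640]
P=np.stack([(u-p["cx"])/p["fx"]*d,(v-p["cy"])/p["fy"]*d,d,np.ones_like(d)],-1)@p["tool_from_camera"].T
W=P[...,:3]@R.from_euler("xyz",o["orientation"],degrees=True).as_matrix().T+o["eef_pos"]
c,s=np.cos(q[2]),np.sin(q[2])
D=(W[...,:2]-q[:2])@np.array([[c,-s],[s,c]])*1e3;Z=W[...,2]*1e3
def rep(n,m):
    m&=d>0;print(n,m.sum(),"x",np.percentile(D[...,0][m],[2,50,98]).round(1),"y",np.percentile(D[...,1][m],[2,50,98]).round(1),"z",np.percentile(Z[m],[5,50,95]).round(1), "uv",u[m].mean().round(),v[m].mean().round())
rep("tab",(abs(u-326)<25)&(v>150)&(v<189)&(Z>45)&(Z<65))
rep("plate top",(u>225)&(u<262)&(v>190)&(v<290)&(Z>60)&(Z<72))
rep("base",(u>400)&(u<492)&(v>185)&(v<285)&(Z>6)&(Z<18))
rep("stack",(u>340)&(u<445)&(v>180)&(v<290)&(Z>105)&(Z<122))
E
python3 goto.py -26 84 255
```

```text
tab 863 x [-37.8 -23.3  -8.9] y [69.1 82.8 95.5] z [54.1 55.7 57. ] uv 324.0 174.0
plate top 759 x [-111.4 -104.8 -100.5] y [-25.3  12.2  48. ] z [60.5 64.5 66.3] uv 242.0 245.0
base 6065 x [ 88.3 132.7 168.7] y [-59.4   1.9  55.4] z [10.4 11.6 13.1] uv 458.0 234.0
stack 4671 x [ 3.2 32.5 62.7] y [-1.9 30.5 55.9] z [110.6 112.5 113.6] uv 391.0 250.0
from [ 0.4364 -0.0164  0.4046] [ 1.7996e+02 -2.0000e-02 -1.6980e+02] to [ 0.4403 -0.0157  0.255 ] t 3.35 w 0.0001 F [0.  0.5 0.1]
shift mm [-4.000e+00 -1.000e-01  1.496e+02] frac [-7.900e-03 -2.000e-04  2.992e-01]
```

The model fits to about 1 mm. I descend to just above the tab.

```bash
python3 -m pendant '[{"x":0,"y":0,"z":0.08,"ax":0,"ay":0,"az":0},{"x":-0.004,"y":0,"z":0.08,"ax":0,"ay":0,"az":0},{"x":0,"y":0,"z":0.08,"ax":0,"ay":0,"az":0},{"x":0,"y":0,"z":0.07,"ax":0,"ay":0,"az":0},{"x":0,"y":0,"z":0.024,"ax":0,"ay":0,"az":0},{"x":0,"y":0,"z":0,"ax":0,"ay":0,"az":0}]'
python3 goto.py -26 84 220
```

```text
clock: 3.95
eef_pos: [0.4376, -0.015, 0.2365]
orientation: [179.9, -0.2, -169.7]
force: [-0.2, 0.8, 0.1]
width: 0.0
gripper_force: 0.0
from [ 0.4376 -0.015   0.2365] [ 179.89   -0.19 -169.66] to [ 0.4403 -0.0157  0.22  ] t 3.95 w 0.0 F [-0.2  0.8  0.1]
shift mm [-2.5 -1.2 16.5] frac [-0.005  -0.0024  0.0331]
```

```bash
python3 -m pendant '[{"x":0,"y":0,"z":0.01,"ax":0,"ay":0,"az":0},{"x":0,"y":0,"z":0.01,"ax":0,"ay":0,"az":0},{"x":0,"y":0,"z":0.012,"ax":0,"ay":0,"az":0},{"x":0,"y":0,"z":0,"ax":0,"ay":0,"az":0},{"x":0,"y":0,"z":0,"ax":0,"ay":0,"az":0},{"x":0,"y":0,"z":0,"ax":0,"ay":0,"az":0}]'
cat > look.py <<'E'
import sys,cv2,numpy as np
from workcell import camera,nets
from fit import q
c,s=np.cos(q[2]),np.sin(q[2])
p=camera(sys.argv[1])
for n in("palm_plate","reset_tab","carton_3"):
    for d in nets.tip_of(p,n)[:3]:
        l=np.array(d["location"]);x=(l[:2]-q[:2])@np.array([[c,-s],[s,c]])
        print(n,round(d["p"],2),(np.r_[x,l[2]]*1e3).round(0))
v=p["image"][150:270,220:390];cv2.imwrite("pics/"+sys.argv[2],cv2.resize(v,None,fx=4,fy=4,interpolation=2))
E
python3 look.py side s2.png
```

```text
clock: 4.55
eef_pos: [0.4393, -0.0166, 0.2227]
orientation: [-179.9, 0.1, -169.8]
force: [0.9, -0.9, 4.0]
width: 0.0
gripper_force: 1.9
palm_plate 0.89 [-154.    2.   46.]
reset_tab 0.45 [-24.  86.  48.]
carton_3 0.58 [30.  0. 65.]
carton_3 0.43 [-211.  186.    1.]
```

View pics/s2.png

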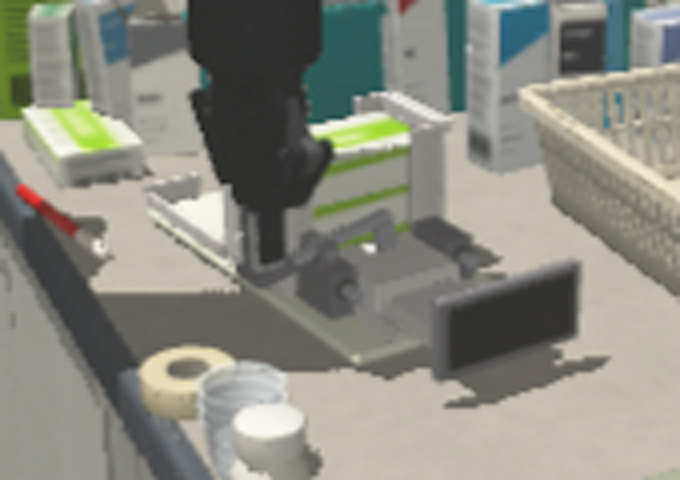

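The slide is fully out (plate at x = -154) and the stack has dropped 23 mm. Now I let the tab up and go round to the outside of the plate.

```bash
python3 -m pendant '[{"x":0,"y":0,"z":-0.02,"ax":0,"ay":0,"az":0},{"x":0,"y":0,"z":-0.09,"ax":0,"ay":0,"az":0},{"x":0,"y":0,"z":-0.09,"ax":0,"ay":0,"az":0},{"x":-0.034,"y":-0.07,"z":0,"ax":0,"ay":0,"az":0},{"x":-0.034,"y":-0.07,"z":0,"ax":0,"ay":0,"az":0},{"x":-0.034,"y":-0.07,"z":0,"ax":0,"ay":0,"az":0},{"x":-0.034,"y":-0.07,"z":0,"ax":0,"ay":0,"az":0},{"x":-0.034,"y":-0.07,"z":0,"ax":0,"ay":0,"az":0},{"x":0,"y":0,"z":0,"ax":0,"ay":0,"az":0},{"x":0,"y":0,"z":0,"ax":0,"ay":0,"az":0}]'
python3 goto.py -200 0 213; python3 look.py side s3.png
```

```text
clock: 5.75
eef_pos: [0.5528, -0.1735, 0.3209]
orientation: [179.9, -0.1, -169.8]
force: [0.1, -0.3, 0.1]
width: -0.0004
gripper_force: 0.0
from [ 0.5528 -0.1735  0.3209] [ 1.7987e+02 -1.3000e-01 -1.6982e+02] to [ 0.5538 -0.172   0.213 ] t 5.75 w -0.0004 F [ 0.1 -0.3  0.1]
shift mm [ -1.5   1.1 107.9] frac [-0.0029  0.0021  0.2158]
palm_plate 0.76 [-154.    1.   43.]
reset_tab 0.48 [-25.  87.  52.]
carton_3 0.68 [28.  3. 66.]
carton_3 0.62 [32.  4. 37.]
```

```bash
python3 -m pendant '[{"x":0,"y":0,"z":0.08,"ax":0,"ay":0,"az":0},{"x":0,"y":0,"z":0.08,"ax":0,"ay":0,"az":0},{"x":-0.003,"y":0,"z":0.056,"ax":0,"ay":0,"az":0},{"x":0,"y":0.02,"z":0,"ax":0,"ay":0,"az":0},{"x":0,"y":0.02,"z":0,"ax":0,"ay":0,"az":0},{"x":0,"y":0.02,"z":0,"ax":0,"ay":0,"az":0},{"x":0,"y":0.02,"z":0,"ax":0,"ay":0,"az":0},{"x":0,"y":0,"z":0,"ax":0,"ay":0,"az":0}]'
python3 goto.py -84.5 0 213; python3 look.py side s4.png
```

```text
clock: 6.75
eef_pos: [0.5484, -0.1331, 0.216]
orientation: [-179.8, 0.2, -169.7]
force: [1.0, -1.3, 1.5]
width: 0.0003
gripper_force: 1.1
from [ 0.5484 -0.1331  0.216 ] [-179.81    0.19 -169.68] to [ 0.5333 -0.0584  0.213 ] t 6.75 w 0.0003 F [ 1.  -1.3  1.5]
shift mm [ 1.4 76.3  2.7] frac [0.0029 0.1526 0.0055]
palm_plate 0.81 [-145.    1.   42.]
reset_tab 0.52 [-25.  84.  51.]
carton_3 0.83 [31.  3. 66.]
carton_3 0.61 [195. 116.   0.]
carton_3 0.54 [33. -0. 37.]
```

View pics/s4.png

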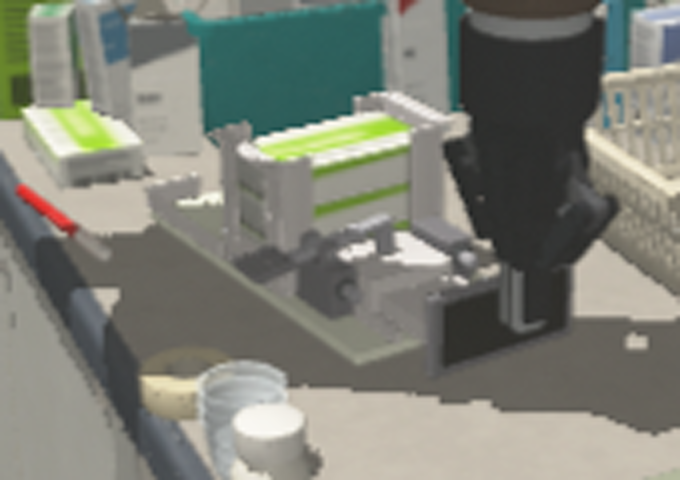

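The fingers are on the middle of the plate and contact has just started. I keep pushing.

```bash
python3 -m pendant '[{"x":0,"y":0.016,"z":0,"ax":0,"ay":0,"az":0},{"x":0,"y":0.016,"z":0,"ax":0,"ay":0,"az":0},{"x":0,"y":0.016,"z":0,"ax":0,"ay":0,"az":0},{"x":0,"y":0.016,"z":0,"ax":0,"ay":0,"az":0},{"x":0,"y":0.016,"z":0,"ax":0,"ay":0,"az":0},{"x":0,"y":0.016,"z":0,"ax":0,"ay":0,"az":0},{"x":0,"y":0.016,"z":0,"ax":0,"ay":0,"az":0},{"x":0,"y":0.016,"z":0,"ax":0,"ay":0,"az":0},{"x":0,"y":0.012,"z":0,"ax":0,"ay":0,"az":0},{"x":0,"y":0,"z":0,"ax":0,"ay":0,"az":0}]'
python3 goto.py -84.5 0 213; python3 look.py side s5.png
```

```text
clock: 7.95
eef_pos: [0.5358, -0.066, 0.2147]
orientation: [-179.8, 0.1, -169.7]
force: [0.2, -9.1, 4.0]
width: -0.0002
gripper_force: 4.4
from [ 0.5358 -0.066   0.2147] [-1.7978e+02  7.0000e-02 -1.6974e+02] to [ 0.5333 -0.0584  0.213 ] t 7.95 w -0.0002 F [ 0.2 -9.1  4. ]
shift mm [1.1 8.  1.7] frac [0.0021 0.016  0.0034]
palm_plate 0.78 [-81.   4.  44.]
reset_tab 0.56 [-24.  83.  52.]
carton_3 0.61 [31.  4. 64.]
carton_3 0.59 [101.   1.  14.]
carton_3 0.53 [33.  1. 34.]
```

```bash
python3 -m pendant '[{"x":0,"y":0.007,"z":0,"ax":0,"ay":0,"az":0},{"x":0,"y":0.007,"z":0,"ax":0,"ay":0,"az":0},{"x":0,"y":0.006,"z":0,"ax":0,"ay":0,"az":0},{"x":0,"y":0,"z":0,"ax":0,"ay":0,"az":0},{"x":0,"y":0,"z":0,"ax":0,"ay":0,"az":0}]'
python3 goto.py -84.5 0 213; python3 look.py side s6.png
```

```text
clock: 8.65
eef_pos: [0.5341, -0.0568, 0.2148]
orientation: [-179.8, 0.1, -169.8]
force: [-1.0, -8.8, 3.7]
width: 0.0004
gripper_force: 4.7
from [ 0.5341 -0.0568  0.2148] [-1.7975e+02  7.0000e-02 -1.6976e+02] to [ 0.5333 -0.0584  0.213 ] t 8.65 w 0.0004 F [-1.  -8.8  3.7]
shift mm [ 1.  -1.4  1.8] frac [ 0.0021 -0.0028  0.0035]
palm_plate 0.88 [-70.   4.  42.]
palm_plate 0.68 [-62. 154.   1.]
palm_plate 0.64 [198. 115.   0.]
reset_tab 0.76 [-23.  86.  58.]
carton_3 0.81 [36.  2. 36.]
carton_3 0.75 [33.  2. 63.]
carton_3 0.71 [108.  -1.  12.]
```

No pin force shows yet, so I push on in small steps.

```bash
for i in 1; do :; done; python3 -m pendant '[{"x":0,"y":0.004,"z":0,"ax":0,"ay":0,"az":0},{"x":0,"y":0.004,"z":0,"ax":0,"ay":0,"az":0},{"x":0,"y":0,"z":0,"ax":0,"ay":0,"az":0},{"x":0,"y":0,"z":0,"ax":0,"ay":0,"az":0}]'
```

```text
clock: 9.25
eef_pos: [0.5337, -0.0549, 0.215]
orientation: [-179.4, 0.1, -169.7]
force: [-0.3, -20.6, 0.9]
width: -0.0001
gripper_force: 10.2
```

The force has risen to 20 N with only 2 mm of motion, so the plate is on the pins. I back off.

```bash
python3 -m pendant '[{"x":0,"y":-0.02,"z":0,"ax":0,"ay":0,"az":0},{"x":0,"y":-0.02,"z":0,"ax":0,"ay":0,"az":0},{"x":0,"y":-0.02,"z":0,"ax":0,"ay":0,"az":0},{"x":0,"y":-0.02,"z":0,"ax":0,"ay":0,"az":0},{"x":0,"y":-0.03,"z":0,"ax":0,"ay":0,"az":0},{"x":0,"y":-0.05,"z":0,"ax":0,"ay":0,"az":0},{"x":0,"y":-0.05,"z":0,"ax":0,"ay":0,"az":0},{"x":0,"y":0,"z":-0.08,"ax":0,"ay":0,"az":0},{"x":0,"y":0,"z":-0.08,"ax":0,"ay":0,"az":0},{"x":0,"y":0,"z":0,"ax":0,"ay":0,"az":0},{"x":0,"y":0,"z":0,"ax":0,"ay":0,"az":0}]'
python3 look.py side s7.png; python3 look.py top t7.png
```

```text
clock: 10.35
eef_pos: [0.5514, -0.1546, 0.294]
orientation: [180.0, 0.0, -169.8]
force: [0.6, 1.3, -1.0]
width: 0.0001
gripper_force: 0.0
palm_plate 0.94 [-111.    0.   43.]
palm_plate 0.6 [-147.  169.    6.]
reset_tab 0.46 [-22.  85.  56.]
reset_tab 0.41 [195. 118.  -4.]
carton_3 0.86 [29.  1. 64.]
carton_3 0.66 [108.  -5.  13.]
carton_3 0.56 [35.  3. 33.]
palm_plate 0.73 [-110.    1.   48.]
reset_tab 0.77 [-26.  81.  57.]
carton_3 0.96 [29. -3. 61.]
carton_3 0.73 [113.   0.  10.]
```

View pics/s7.png

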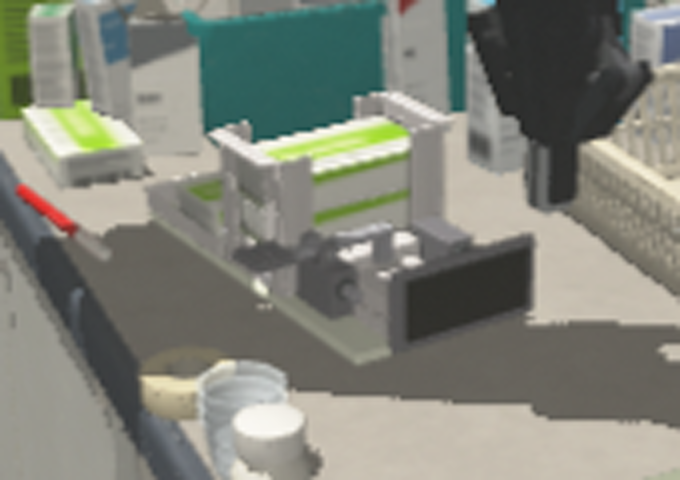

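View pics/t7.png

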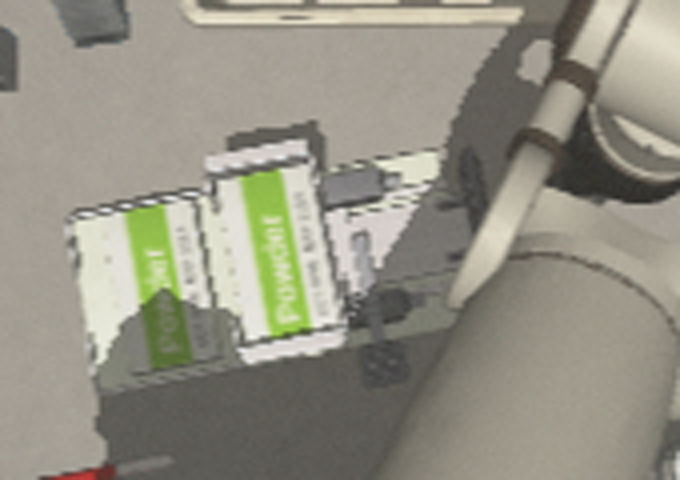

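The side view shows the plate caught half-way (about x = -111) and two cartons in the magazine. The top view shows the issued carton flat on the tray (crop pixel (150,290), x about 113 mm). I wait briefly, then hand in.

```bash
python3 -m pendant '[{"x":0,"y":0,"z":-0.02,"ax":0,"ay":0,"az":0},{"x":0,"y":0,"z":0,"ax":0,"ay":0,"az":0},{"x":0,"y":0,"z":0,"ax":0,"ay":0,"az":0},{"x":0,"y":0,"z":0,"ax":0,"ay":0,"az":0},{"x":0,"y":0,"z":0,"ax":0,"ay":0,"az":0}]' && python3 -c "
from workcell import manip;print(manip.job_done())"
```

```text
clock: 11.25
eef_pos: [0.5513, -0.1544, 0.3036]
orientation: [180.0, -0.0, -169.8]
force: [0.6, 1.0, 0.7]
width: 0.0002
gripper_force: 0.0
the job is handed in; nothing more can be done
None
```

The job is handed in at about 11 s, but the hand-in returned no verdict: the last pictures show the slide caught half-way, one carton flat on the tray at about x = 113 mm, and the other two still in the magazine.

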